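# Stow the loupe and walk the binding tray cover shut

### The arm

A 6-joint arm with a two-finger parallel gripper is mounted at the origin on a cart in front of the work surface, level with it; the furniture and walls round the work are solid. World frame = base frame: x ahead of the robot, y to its left, z up, the work surface at z = 0. Lengths are in m, angles in rad, forces in N, time in s.
With the tool pointing down it reaches from about 0.25 to 0.775 m from the base axis. Payload 4 kg.
Tool frame: the origin (TCP) lies at the very end of the fingers, on their centre line; the grasp point (between the pads) lies 19 mm behind it (robot.pinch_z is the distance from the TCP to the grasp point, in m); z points along the fingers, y is the line along which they close (so a half turn about z gives the same grasp; the last joint's range is limited). The gripper opens to 94 mm and grips with 3 to 60 N. Pads are 16 mm wide; open, the fingers measure 119 mm over their backs; the gripper's body (75 mm by 177 mm) begins 78 mm behind the grasp point.
Start: joints at [-1.331, 0.087, 1.371, -0, 1.684, -0.103], TCP at [0.185, -0.518, 0.206] pointing down, gripper open.
Joint ranges: [-3.1, 3.1], [-0.76, 2.03], [0.27, 2.55], [-1.08, 4.22], [0.17, 2.65], [-2.57, 2.57]. Speed limits (rad/s): [2.79, 2.79, 3.14, 3.14, 3.14, 3.14].

### API

Orientations are given as [roll, pitch, yaw] about the fixed x, y, z axes, in that order (R = Rz(yaw) Ry(pitch) Rx(roll)).
In Python, from bench import robot gives the robot as it stands.
- The arm moves only by the tool arm_command, never from a script. Its argument "targets" is one flat list of numbers, 7 for each row, row after row: the turn, a rotation vector about the tool's x, y, z in degrees, then the shift along the tool's x, y, z in mm, then the closure, from -1 (fully open) to 1 (shut). In form: [ax, ay, az, x, y, z, hand, ax, ay, az, x, y, z, hand, ...]. A call has 1 to 20 rows; each row is the pose to reach, as a shift and turn from the pose commanded when the call began, along the tool's axes at that moment; what a row does not reach only later rows make up. A row lasts 1/10 s, in which the tool goes at most 50 mm and 8.59 degrees, less where a joint would pass 70% of its speed; a pose out of reach is approached as far as the arm can. A call with a gripper value outside its range is refused whole. The fingers move at their own pace and stop on an object; the grip force is fixed at half the most. Time passes only in rows, so rows that repeat a pose let the fingers close. It gives the time, the measured TCP pose, the force, the opening and the grip force at its end, in the units of the state.
- robot.get_obs(): the state, without advancing time (a new reading comes with each control period).
- robot.snapshot(name): name is "side" or "top"; returns a dict with "color" (480x640x3 uint8, red, green, blue), "range_z" (480x640 float32, m along the optical axis (not along the pixel's ray), 0 where there is no reading), "fx", "fy", "cx", "cy" (pixels), "T" (4x4, takes a point from camera to world coordinates). Camera axes: x right, y down, z forward; pixel columns grow to the right and rows downward; lengths in m; the calibration is good to about 2 mm. A picture is of the moment at which its call begins.
- robot.close_job(): hands the job in; it is judged then, once.
The state is a dict: "time": time; "joint_positions": joint angles; "qvel": joint speeds; "joint_torque": joint torques, N m; "tool_pos": TCP position; "ee_rot": TCP orientation; "wrist_force": force on the tool from outside, world axes, zero at the start; "wrist_torque": the same for the moment, N m; "width": finger opening in m; "finger_force": force on a finger pad.
Only numpy, scipy, OpenCV 4.12 (cv2) and the standard library are available. Lean on these libraries where they do the work, as an engineer would, in place of code of your own. Each camera call takes 0.05 s, during which the arm holds its last target. There are 200 camera calls.

### The job

Put the loupe away: stand it, wide rim down, in the empty well at the back right of the optics tray, then slide the tray's cover fully home over the back row, each end past its spring catch and against its stop. The cover wedges in its tracks when one end gets ahead of the other, so push gently at one pull and then the other in turn, and never force it when it jams. Leave the other things where they are.

Things in the scene. Friction and masses are not known exactly. Their poses are not given: they have to be found in the camera images.
- tray: Grey optics tray, fixed on the bench, 152 x 271 mm, plus a bow handle at each end (to y +-155 mm). Origin: centre of its underside; x to its back, y to its left, z up. Front wall top z 44 mm, rear wall 56 mm. A partition (x 11 to 13 mm, top z 37 mm) parts front and back wells. C-channel tracks along x at both ends: inner faces y +-130.75 mm, upper lips reach in to y +-121 mm, tops z 56 mm.
- well (a point): Point on the floor of the tray's empty back right well, in the middle of its opening (tray x 44.5, y -62, z 5 mm). The well is 58 mm (tray x 13 to 71 mm) by 118 mm (tray y); the open cover overhangs its front edge by up to 5 mm, 44 to 48 mm above the bench. The left back well holds a lens group.
- cover: Flat aluminium cover, 82 mm (tray x) x 260 mm over its ball glides, about 0.5 kg, captive in the tracks, 1.5 mm sideways play. Origin: its middle, level with the underside of the glides, 40 mm above the bench; plate top 8 mm above that; axes as the tray's. Middle at tray x -28 mm fully open, +28 mm home, glides against rigid stops. About 0.03 rad out of square, either way, it wedges.
- pull_left (a point): Middle of the left pull: black upright post, 12 mm diameter, 20 mm tall, at cover y +95 mm; the point is 10 mm above the plate, 58 mm above the bench. Tray x +28 mm when home. Pushed to the back, this end goes alone at 2 to 4 N (5 to 9 N to free a wedged cover), up to some 17 mm, until the cover wedges; more force does not help then, a push at the other pull frees it.
- pull_right (a point): The same post and behaviour at the right end, cover y -95 mm. Last, each end must go past a spring plunger on the tray's back corner: from 4 to 1.5 mm before home the resistance at that pull grows to between 5 and 15 N; then the end meets its rigid stop and stays. Only the stop resists more; press until it does. Keep the robot's force on the cover under 22 N.
- loupe: Black watchmaker's loupe, a cone 39 mm wide at its foot, narrower at the top, 28 mm high, 45 g, standing on its wide rim on the 2 mm mat left of the tray; origin: centre of its underside, z up. Not the flat disc near it, which is the lens cap.
- lens_cap: Black lens cap, 54 mm across, 8 mm high, lying on the 2 mm mat left of the tray; leave it alone. Origin: centre of its underside.
- lens_group: Black lens group, about 50 mm across and 27 mm high, standing in the left well of the back row; leave it alone. Origin near the middle of its underside.
There are look-alikes about, which are no part of the job. What is shaped like the loupe but pink is not meant.

How it is judged:
On the way, in this order (a step that is already met when the one before it is completed fails the run):
1. the loupe stands in the empty back right well, let go (x of loupe in the frame of tray between 0.023 and 0.063 m and y of loupe in the frame of tray between -0.115 and -0.012 m and z of loupe in the frame of tray below 0.009 m and angle between loupe's own z axis and vertical below 0.15 rad and contact force between the fingers and loupe below 0.1 N), for 0.2 s.
2. both ends of the cover are home, past their catches (x of each of pull_left, pull_right in the frame of tray above 0.0265 m), for 0.2 s.
At the end, for the whole second after the job is handed in: Both pulls are within 1.5 mm of their home position (both ends past their catches, cover square), the loupe stands upright (within 0.15 rad) on the floor of the tray's back right well, and cover and loupe are at rest (all of step 2 and x of loupe in the frame of tray between 0.023 and 0.063 m and y of loupe in the frame of tray between -0.115 and -0.012 m and z of loupe in the frame of tray below 0.009 m and angle between loupe's own z axis and vertical below 0.15 rad and linear speed of each of cover, loupe below 0.01 m/s); the robot touches nothing.
It fails at once if the cover is forced: more than 22 N between robot and cover (contact force between any of the fingers, the arm and cover above 22 N).
It fails at once if the lens cap or the lens group is shifted by more than 15 mm (distance of any of lens_cap, lens_group from where it was at the start of the episode above 0.015 m).
It also fails if it takes over 72 s, if anything falls off the work surface, if the arm or the gripper's body presses on something with over 40 N, if the wrist force passes 120 N, or if a joint passes its speed limit or range.

## Working session

There is one attempt and no reset: what is moved stays moved. The work goes in short steps, Python scripts to look and compute and a tool call to move; the robot and the scene stay as the last step left them, time stands still between calls to the robot, and variables do not carry over. Pictures are saved under pics/ and viewed, at most 10 in all, crops included, and the job is handed in when it is done.

Besides the shell and the picture viewer there is one more tool, called after ">>>" as name(argument=value, ...) on one line, values as JSON. arm_command: Moves the arm, as the interface text tells. Its arguments: {"type":"object","properties":{"targets":{"type":"array"}},"required":["targets"]}

```bash
mkdir -p pics
cat > h.py <<'E'
import numpy as np, cv2, pickle
from bench import robot
def snap(n):
    s=robot.snapshot(n); return s
def pts(s):
    z=s['range_z']; v,u=np.mgrid[:480,:640]
    P=np.stack([(u-s['cx'])/s['fx']*z,(v-s['cy'])/s['fy']*z,z],-1)
    return P@s['T'][:3,:3].T+s['T'][:3,3]
def ray(s,u,v,h):
    d=s['T'][:3,:3]@np.array([(u-s['cx'])/s['fx'],(v-s['cy'])/s['fy'],1]); o=s['T'][:3,3]
    return o+d*(h-o[2])/d[2]
E
python3 - <<'E'
from h import *
for n in('top','side'):
    s=snap(n); cv2.imwrite(f'pics/{n}0.png',s['color'][...,::-1]); pickle.dump(s,open(n+'0.pkl','wb'))
    print(n,s['fx'],s['T'].round(3).tolist())
print(robot.get_obs())
E
```

```text
top 451.93032895908505 [[0.001, -0.988, 0.156, 0.419], [-1.0, -0.001, -0.001, 0.244], [0.001, -0.156, -0.988, 0.91], [0.0, 0.0, 0.0, 1.0]]
side 617.5198918135782 [[-0.988, -0.076, 0.132, 0.404], [-0.152, 0.507, -0.848, 1.17], [-0.003, -0.859, -0.513, 0.641], [0.0, 0.0, 0.0, 1.0]]
{'time': 0.1, 'joint_positions': array([-1.33109690e+00,  8.78561740e-02,  1.37207167e+00,  7.00707362e-06,
        1.68359852e+00, -1.03048907e-01]), 'qvel': array([ 1.98636953e-03, -3.45835903e-03, -2.15855366e-03,  5.69677340e-04,
       -4.70448234e-04,  8.31122128e-05]), 'joint_torque': array([ 1.29466473e-03, -3.41250944e+01, -3.03301942e+01,  7.19587575e-02,
        3.04388884e-02, -9.95665596e-05]), 'tool_pos': array([ 0.18475083, -0.51752627,  0.2044508 ]), 'ee_rot': array([-3.13966992e+00, -2.05841015e-04,  3.42748917e-01]), 'wrist_force': array([-0.24099982, -0.83023896,  0.80755683]), 'wrist_torque': array([0.01421599, 0.00912165, 0.02968758]), 'finger_force': 0.0, 'width': 0.09398377082336339}
```

View pics/top0.png

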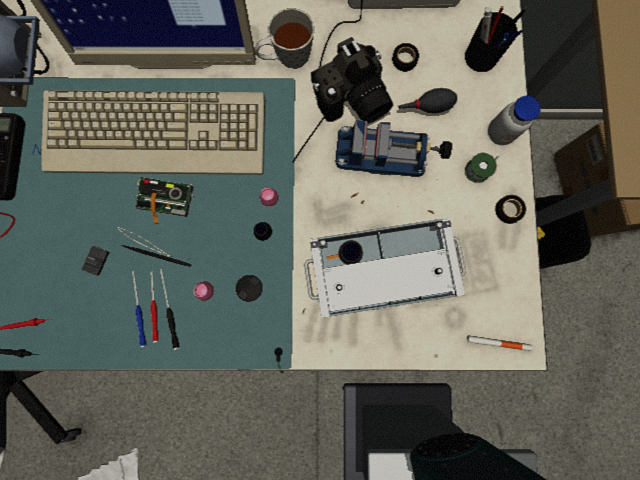

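View pics/side0.png

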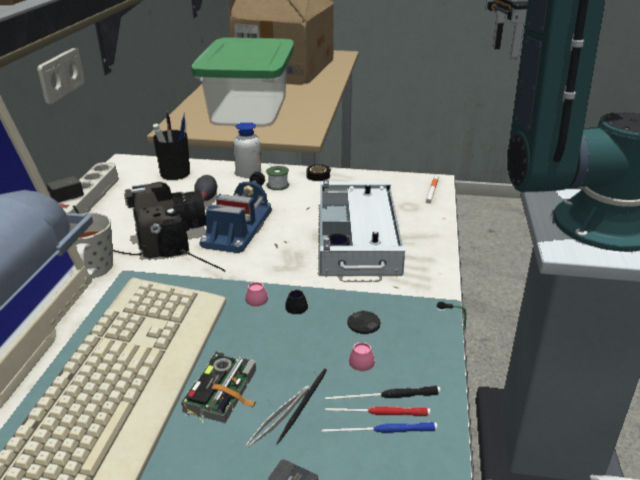

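Top view: the loupe candidates are the black cone at (262,231), the pink cones at (269,197) and (203,290), and the flat black disc at (249,288), which is the lens cap. In the side view the black cone is at (296,301). It is the only black one that is tall and tapering, so it fits the description. The pulls are at about (340,288) and (438,271) in the top view. I'll measure next, with one confirming crop.

Run:
```python
from h import *
t=pickle.load(open('top0.pkl','rb')); s=pickle.load(open('side0.pkl','rb'))
def blob(im,x0,y0,x1,y1,th=60):
    c=im['color'][y0:y1,x0:x1].max(2); m=(c<th).astype(np.uint8)
    n,l,st,ce=cv2.connectedComponentsWithStats(m)
    return [(st[i].tolist(),(ce[i]+[x0,y0]).round(1).tolist()) for i in range(1,n) if st[i][4]>8]
print('loupe',blob(t,250,218,276,244)); print('cap',blob(t,232,272,266,304,70))
pl=blob(t,332,278,348,297,90); pr=blob(t,430,262,446,280,90); print('pl',pl,'pr',pr)
print('side loupe',blob(s,280,285,312,318)); print('side pulls',blob(s,366,228,384,246,90),blob(s,360,182,376,198,90))
P=pts(t)
for b in (blob(t,250,218,276,244)[0],):
    print(ray(t,*b[1],.02).round(4))
for r in (pl,pr):
    for b in r: print(ray(t,*b[1],.063).round(4), P[int(b[1][1]),int(b[1][0])].round(3))
# depth cover plate fit
sub=P[200:330,295:475].reshape(-1,3); k=(sub[:,2]>.044)&(sub[:,2]<.062)
q=sub[k][:,:2].astype(np.float32); print(len(q),cv2.minAreaRect(q))
# loupe depth
L=P[218:246,248:278].reshape(-1,3); L=L[L[:,2]>.01]; print('loupe depth', L.min(0),L.max(0),np.median(L[L[:,2]>.02],0))
c1=cv2.resize(t['color'][170:340,190:480],None,fx=2.7,fy=2.7,interpolation=2)
cv2.imwrite('pics/crop0.png',c1[...,::-1]);
```

```text
loupe [([4, 4, 18, 19, 272], [262.4, 230.8])]
cap [([4, 3, 27, 27, 578], [248.9, 287.8])]
pl [([4, 6, 6, 7, 19], [338.4, 287.1])] pr [([5, 6, 7, 7, 27], [437.1, 270.9])]
side loupe [([6, 5, 22, 24, 405], [296.1, 302.5])]
side pulls [([6, 5, 6, 10, 46], [374.8, 237.6])] [([4, 4, 7, 8, 41], [367.2, 189.0])]
[0.5751 0.3682 0.02  ]
[0.4611 0.2181 0.063 ] [0.461 0.219 0.069]
[0.4915 0.0329 0.063 ] [0.492 0.035 0.072]
7165 ((0.5008357763290405, 0.12649941444396973), (0.14984773099422455, 0.2723372280597687), 8.955904006958008)
loupe depth [0.41934044 0.24370753 0.01039811] [0.59453222 0.3856959  0.90964628] [0.57547572 0.36808982 0.02752205]
```

View pics/crop0.png

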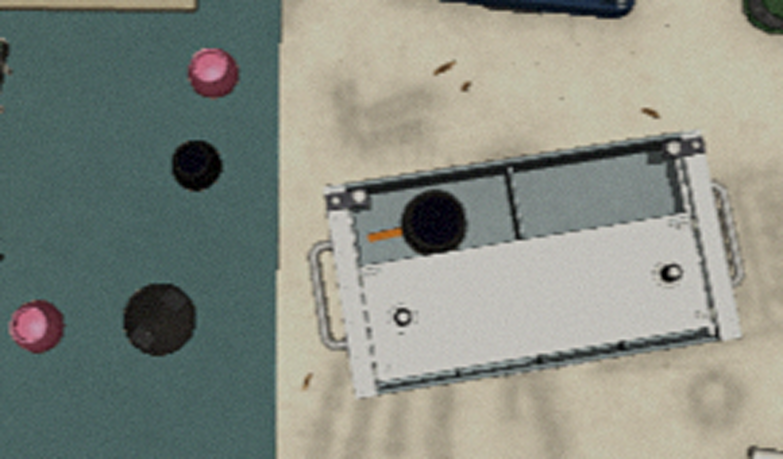

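The crop confirms the loupe: black cone at crop (197,165), i.e. top (262,231), away from the pink cones and the flat cap. The tray has a yaw of about 9°. Moving above the loupe.

```bash
cat >> h.py <<'E'
from scipy.spatial.transform import Rotation as R
C=np.array([.502,.128]); YAW=.158
def tw(x,y): c,s=np.cos(YAW),np.sin(YAW); return C+[c*x-s*y,s*x+c*y]
def tt(p): c,s=np.cos(YAW),np.sin(YAW); d=np.asarray(p)[:2]-C; return np.array([c*d[0]+s*d[1],-s*d[0]+c*d[1]])
def move(p,yaw=YAW):
    o=robot.get_obs(); A=R.from_euler('xyz',o['ee_rot']); B=R.from_euler('xyz',[np.pi,0,yaw])
    print('turn',np.degrees((A.inv()*B).as_rotvec()).round(1),'shift mm',(1000*A.inv().apply(np.array(p)-o['tool_pos'])).round(1))
E
python3 -c "
from h import *
move([.575,.368,.10]); print(tw(46,0) if 0 else tw(.046,-.062))"
```

```text
turn [-0.1 -0.  10.6] shift mm [ 665.1 -702.7  105.9]
[0.55718231 0.07401007]
```

>>> arm_command(targets=[0,0,5,200,-211,0,-0.5,0,0,10.6,665,-703,50,-0.5,0,0,10.6,665,-703,50,-0.5,0,0,10.6,665,-703,50,-0.5,0,0,10.6,665,-703,50,-0.5,0,0,10.6,665,-703,50,-0.5,0,0,10.6,665,-703,50,-0.5,0,0,10.6,665,-703,50,-0.5,0,0,10.6,665,-703,50,-0.5,0,0,10.6,665,-703,50,-0.5,0,0,10.6,665,-703,50,-0.5,0,0,10.6,665,-703,50,-0.5,0,0,10.6,665,-703,50,-0.5,0,0,10.6,665,-703,50,-0.5,0,0,10.6,665,-703,50,-0.5,0,0,10.6,665,-703,50,-0.5,0,0,10.6,665,-703,50,-0.5,0,0,10.6,665,-703,50,-0.5,0,0,10.6,665,-703,50,-0.5,0,0,10.6,665,-703,50,-0.5])

```text
time: 2.1
tool_pos: [0.5747, 0.3714, 0.1526]
ee_rot: [-3.141, 0.003, 0.161]
wrist_force: [-0.1, -0.6, -0.4]
width: 0.0706
finger_force: 0.0
```

Run:
```python
from h import *
o=robot.get_obs(); print(o['tool_pos'],o['ee_rot'],o['width'],o['time'],o['qvel'].round(3)); move([.575,.368,.006])
t=snap('top'); s=snap('side')
a=cv2.resize(t['color'][190:350,210:480],None,fx=2.2,fy=2.2); b=cv2.resize(s['color'][200:400,230:430],None,fx=1.76,fy=1.76)
cv2.imwrite('pics/a1.png',np.hstack([a[:352,:440],b])[...,::-1])
```

```text
[0.57474512 0.37142918 0.1526112 ] [-3.14144152e+00  2.78193141e-03  1.61125966e-01] 0.07059594684951817 2.1 [ 0.145  0.326 -0.426 -0.032  0.128  0.159]
turn [-0.   0.2  0.2] shift mm [1.000e-01 3.400e+00 1.466e+02]
```

View pics/a1.png

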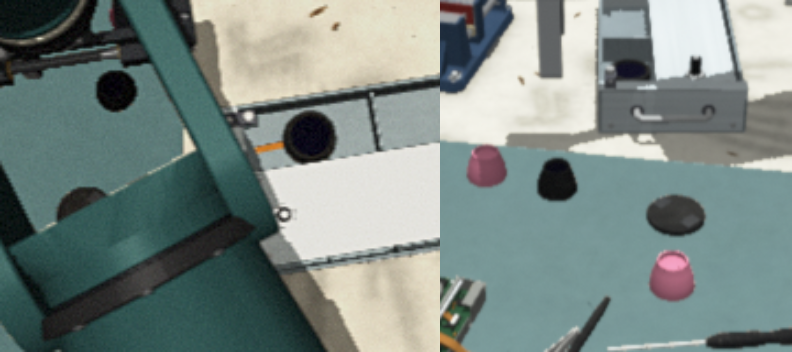

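The loupe is at side (293,300) in the picture, still standing. A finger hangs above it and the lens cap is clear. Descending partway.

>>> arm_command(targets=[0,0,0,0,0,40,-0.5,0,0,0,0,0,80,-0.5,0,0,0,0,0,100,-0.5,0,0,0,0,0,100,-0.5,0,0,0,0,0,100,-0.5,0,0,0,0,0,100,-0.5,0,0,0,0,0,100,-0.5])

```text
time: 2.9
tool_pos: [0.5762, 0.368, 0.0583]
ee_rot: [-3.14, -0.004, 0.158]
wrist_force: [-0.2, -0.0, 1.1]
width: 0.0706
finger_force: 0.0
```

Run:
```python
from h import *
move([.575,.368,.008])
s=snap('side')
cv2.imwrite('pics/a2.png',cv2.resize(s['color'][180:380,200:400],None,fx=2.5,fy=2.5)[...,::-1])
```

```text
turn [-0.1 -0.3 -0. ] shift mm [-1.4 -0.1 50.3]
```

View pics/a2.png

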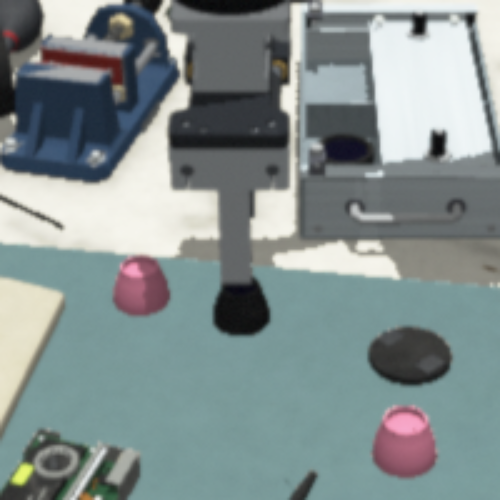

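The fingers straddle the loupe, near finger at crop x 236 against loupe x 241. Descending and closing.

>>> arm_command(targets=[0,0,0,-1,0,25,-0.5,0,0,0,-1,0,50,-0.5,0,0,0,-1,0,50,-0.5,0,0,0,-1,0,50,-0.5,0,0,0,-1,0,50,0.2,0,0,0,-1,0,50,1,0,0,0,-1,0,50,1,0,0,0,-1,0,50,1,0,0,0,-1,0,50,1,0,0,0,-1,0,50,1])

```text
time: 3.95
tool_pos: [0.574, 0.3676, 0.0057]
ee_rot: [-3.141, -0.0, 0.158]
wrist_force: [-0.3, -0.3, 1.3]
width: 0.0352
finger_force: 29.4
```

>>> arm_command(targets=[0,0,0,0,0,-20,1,0,0,0,0,0,-60,1,0,0,0,0,0,-100,1,0,0,0,0,0,-110,1,0,0,0,0,0,-110,1])

```text
time: 4.45
tool_pos: [0.5752, 0.3681, 0.1183]
ee_rot: [-3.14, -0.005, 0.158]
wrist_force: [-0.0, 0.1, -0.7]
width: 0.0351
finger_force: 29.2
```

Run:
```python
from h import *
p=tw(.046,-.062); move([p[0],p[1],.11])
t=snap('top')   # tray now less occluded? refine corners
s=snap('side')
cv2.imwrite('pics/b.png',s['color'][...,::-1])
c=s['color'][100:330,220:420].astype(int)
P=pts(s); h=P[...,2]
L=(s['color'].max(2)<60)
print(robot.get_obs()['width'],robot.get_obs()['tool_pos'])
# tray rear wall outer and partition from the first top view depth
t=pickle.load(open('top0.pkl','rb')); P=pts(t)[200:330,295:475].reshape(-1,3)
q=np.array([tt(p) for p in P]); z=P[:,2]
k=(abs(q[:,1])<.11)
for lo,hi in((.025,.042),(.042,.0465),(.0465,.052),(.052,.06)):
    m=k&(z>lo)&(z<hi); print(lo,m.sum(),np.percentile(q[m,0],[1,10,50,90,99]).round(4))
m=(abs(q[:,0])<.05)&(z>.052)&(z<.06); print('lips y',np.percentile(q[m&(q[:,1]>.1),1],[2,50,98]).round(4),np.percentile(q[m&(q[:,1]<-.1),1],[2,50,98]).round(4))
m=k&(z>.044)&(z<.052)&(q[:,0]<.03); 
for y0 in(-.1,-.05,0,.05,.1):
    mm=m&(abs(q[:,1]-y0)<.02); print(y0,np.percentile(q[mm,0],[1,99]).round(4))
```

```text
turn [-0.1 -0.3 -0. ] shift mm [-64.  287.6   7.5]
0.03554746678819891 [0.57303521 0.36693959 0.11337234]
0.025 665 [-0.0771  0.0198  0.0437  0.0696  0.07  ]
0.042 745 [-0.0762 -0.0749 -0.0422  0.0088  0.0698]
0.0465 4421 [-0.0663 -0.0592 -0.0261  0.0078  0.0692]
0.052 330 [-0.0601 -0.0229  0.0705  0.0727  0.0734]
lips y [0.1199 0.1272 0.1346] [-0.1367 -0.1291 -0.1216]
-0.1 [-0.0747  0.0149]
-0.05 [-0.075   0.0145]
0 [-0.075   0.0146]
0.05 [-0.0748  0.0141]
0.1 [-0.0748  0.0135]
```

>>> arm_command(targets=[0,0,0,-10,40,0,1,0,0,0,-20,85,0,1,0,0,0,-30,130,0,1,0,0,0,-40,175,0,1,0,0,0,-50,220,0,1,0,0,0,-57,260,0,1,0,0,0,-62,287,0,1,0,0,0,-62,287,0,1,0,0,0,-62,287,0,1,0,0,0,-62,287,0,1,0,0,0,-62,287,30,1,0,0,0,-62,287,35,1,0,0,0,-62,287,35,1,0,0,0,-62,287,35,1,0,0,0,-62,287,35,1])

```text
time: 6.05
tool_pos: [0.5586, 0.0747, 0.0817]
ee_rot: [3.141, -0.002, 0.158]
wrist_force: [-0.6, 0.2, -0.1]
width: 0.0355
finger_force: 29.2
```

Run:
```python
from h import *
o=robot.get_obs(); p=tw(.046,-.062); move([p[0],p[1],.012]); print(o['width'],o['tool_pos'],tt(o['tool_pos']))
t=snap('top');s=snap('side')
a=cv2.resize(t['color'][180:340,290:490],None,fx=2,fy=2); b=cv2.resize(s['color'][140:300,280:440],None,fx=2,fy=2)
cv2.imwrite('pics/b.png',np.hstack([a,b])[...,::-1])
```

```text
turn [ 0.  -0.1  0. ] shift mm [-1.6  0.4 69.7]
0.0355448275411307 [0.55857057 0.07467179 0.08174625] [ 0.04747508 -0.06156496]
```

View pics/b.png

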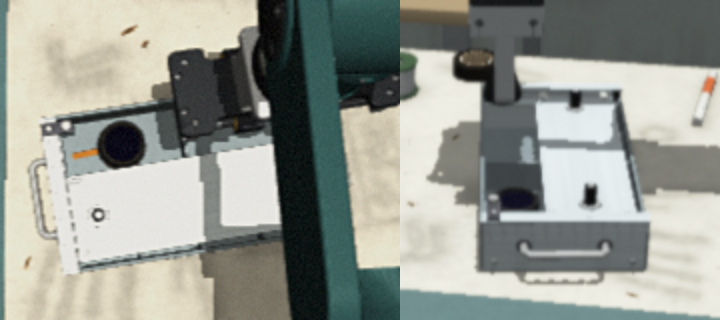

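The loupe hangs in the fingers above the back right well (side crop (500,90)). Lowering.

>>> arm_command(targets=[0,0,0,-2,0,20,1,0,0,0,-2,0,40,1,0,0,0,-2,0,55,1,0,0,0,-2,0,62,1,0,0,0,-2,0,64,1,0,0,0,-2,0,64,1,0,0,0,-2,0,64,1,0,0,0,-2,0,64,1])

```text
time: 6.95
tool_pos: [0.5564, 0.074, 0.0172]
ee_rot: [3.141, -0.002, 0.158]
wrist_force: [0.2, 0.4, 0.3]
width: 0.0346
finger_force: 28.8
```

>>> arm_command(targets=[0,0,0,0,0,3,1,0,0,0,0,0,5,1,0,0,0,0,0,7,1,0,0,0,0,0,8,1,0,0,0,0,0,8,1,0,0,0,0,0,8,1])

```text
time: 7.55
tool_pos: [0.5582, 0.0741, 0.0141]
ee_rot: [3.141, -0.006, 0.158]
wrist_force: [-5.5, -0.7, 18.2]
width: 0.0344
finger_force: 31.5
```

>>> arm_command(targets=[0,0,0,0,0,-4,1,0,0,0,0,0,-4,1,0,0,0,0,0,-4,1])

```text
time: 7.85
tool_pos: [0.5577, 0.074, 0.0146]
ee_rot: [3.141, -0.005, 0.158]
wrist_force: [1.1, 0.2, 8.1]
width: 0.0342
finger_force: 30.0
```

Run:
```python
from h import *
t=snap('top');s=snap('side')
a=cv2.resize(t['color'][190:290,340:480],None,fx=2.8,fy=2.8); b=cv2.resize(s['color'][160:260,300:400],None,fx=2.8,fy=2.8)
cv2.imwrite('pics/c.png',np.hstack([a,b])[...,::-1])
```

```text
(no output)
```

View pics/c.png

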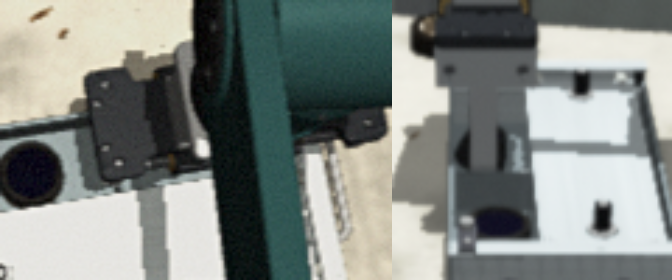

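The loupe is in the right well between the fingers (side crop (482,148)), clear of the walls. Releasing.

>>> arm_command(targets=[0,0,0,0,0,-1,0.6,0,0,0,0,0,-1,0.3,0,0,0,0,0,-1,0,0,0,0,0,0,-1,-0.2,0,0,0,0,0,-1,-0.2,0,0,0,0,0,-1,-0.2,0,0,0,0,0,-1,-0.2])

```text
time: 8.65
tool_pos: [0.5553, 0.0739, 0.0129]
ee_rot: [-3.142, 0.001, 0.158]
wrist_force: [-0.4, -0.0, 0.5]
width: 0.0563
finger_force: 0.0
```

>>> arm_command(targets=[0,0,0,0,0,-20,-0.2,0,0,0,0,0,-60,-0.2,0,0,0,0,0,-90,-0.2,0,0,0,-30,0,-95,0.5,0,0,0,-80,-20,-95,1,0,0,0,-100,-40,-95,1,0,0,0,-100,-40,-95,1,0,0,0,-100,-40,-95,1,0,0,0,-100,-40,-95,1])

```text
time: 9.55
tool_pos: [0.4516, 0.0975, 0.1086]
ee_rot: [3.141, -0.001, 0.158]
wrist_force: [-0.2, -0.3, 0.1]
width: 0.0116
finger_force: 0.0
```

Run:
```python
from h import *
o=robot.get_obs(); print(o['width'],tt(o['tool_pos']),o['tool_pos'])
print('posts',tt([.4611,.2181]),tt([.4915,.0329]))
p=tt(o['tool_pos']); 
t=snap('top');s=snap('side')
a=cv2.resize(t['color'][180:340,290:490],None,fx=2,fy=2); b=cv2.resize(s['color'][160:260,300:400],None,fx=3.2,fy=3.2)
cv2.imwrite('pics/d.png',np.hstack([a,b])[...,::-1])
for (x,y) in((-.05,-.095),(-.05,.095)):
    w=tw(x,y); move([w[0],w[1],.054])
```

```text
0.011634530744593927 [-0.05457829 -0.02222479] [0.45159847 0.0974645  0.10864099]
posts [-0.0262139   0.09541306] [-0.02533257 -0.09226332]
turn [ 0.  -0.  -0.1] shift mm [ 4.6 72.6 54.4]
turn [ 0.  -0.  -0.1] shift mm [   4.4 -117.4   54.4]
```

View pics/d.png

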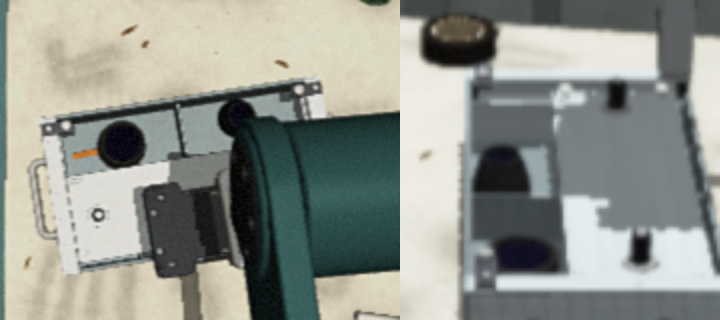

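The picture shows the loupe upright in the right well (side crop (500,170)), clear of the walls. The cover is still open. Going down in front of the right pull.

>>> arm_command(targets=[0,0,0,4,40,0,1,0,0,0,4,71,10,1,0,0,0,4,71,35,1,0,0,0,4,71,50,1,0,0,0,4,71,53,1,0,0,0,4,71,53,1,0,0,0,4,71,53,1,0,0,0,4,71,53,1])

```text
time: 10.45
tool_pos: [0.4668, 0.0283, 0.0566]
ee_rot: [3.141, -0.002, 0.158]
wrist_force: [-0.8, 0.6, 0.1]
width: 0.0004
finger_force: 0.0
```

>>> arm_command(targets=[0,0,0,3,0,0,1,0,0,0,6,0,0,1,0,0,0,8,0,0,1,0,0,0,10,0,0,1,0,0,0,11,0,0,1,0,0,0,12,0,0,1,0,0,0,13,0,0,1,0,0,0,14,0,0,1,0,0,0,15,0,0,1,0,0,0,15,0,0,1])

```text
time: 11.45
tool_pos: [0.4805, 0.0304, 0.0554]
ee_rot: [3.141, 0.001, 0.158]
wrist_force: [-4.2, -1.3, 3.6]
width: 0.0002
finger_force: 2.2
```

>>> arm_command(targets=[0,0,0,1,0,0,1,0,0,0,2,0,0,1,0,0,0,3,0,0,1,0,0,0,4,0,0,1,0,0,0,4,0,0,1])

```text
time: 11.95
tool_pos: [0.4823, 0.0307, 0.0554]
ee_rot: [3.141, 0.006, 0.158]
wrist_force: [-9.9, -3.4, 7.7]
width: 0.0004
finger_force: 5.0
```

>>> arm_command(targets=[0,0,0,-6,0,0,1,0,0,0,-16,0,-5,1,0,0,0,-20,0,-25,1,0,0,0,-20,-40,-30,1,0,0,0,-20,-85,-30,1,0,0,0,-20,-130,-30,1,0,0,0,-20,-170,-30,1,0,0,0,-20,-188,-25,1,0,0,0,-20,-188,-10,1,0,0,0,-20,-188,0,1,0,0,0,-20,-188,0,1,0,0,0,-20,-188,0,1])

```text
time: 13.15
tool_pos: [0.4354, 0.2134, 0.0555]
ee_rot: [-3.141, -0.0, 0.157]
wrist_force: [-0.2, 0.2, 0.4]
width: 0.0004
finger_force: 0.0
```

```bash
cat >> h.py <<'E'
def posts():
    # dark upright posts in the side view, by height above the plate and tray y
    s=snap('side'); P=pts(s); q=(P[...,:2]-C)@np.array([[np.cos(YAW),-np.sin(YAW)],[np.sin(YAW),np.cos(YAW)]]); z=P[...,2]; d=s['color'].max(2)<100
    for y in(.095,-.095):
        m=(abs(q[...,1]-y)<.012)&(abs(q[...,0])<.05)&(z>.052)&(z<.075)&d
        v,u=np.nonzero(m); 
        if len(u)>8: print('post',y,len(u),'xy',q[m].mean(0).round(4),'zmax',z[m].max().round(3))
def state():
    o=robot.get_obs(); print('t',o['time'],'tray',tt(o['tool_pos']).round(4),'z',o['tool_pos'][2].round(4),'f',o['wrist_force'].round(1))
E
python3 -c "
from h import *
state(); posts()"
```

```text
t 13.15 tray [-0.0523  0.0948] z 0.0555 f [-0.2  0.2  0.4]
post 0.095 98 xy [-0.0299  0.0982] zmax 0.075
post -0.095 40 xy [-0.0196 -0.0917] zmax 0.07
```

>>> arm_command(targets=[0,0,0,4,0,0,1,0,0,0,8,0,0,1,0,0,0,10,0,0,1,0,0,0,12,0,0,1,0,0,0,13,0,0,1,0,0,0,14,0,0,1,0,0,0,15,0,0,1,0,0,0,16,0,0,1,0,0,0,17,0,0,1,0,0,0,17,0,0,1])

```text
time: 14.2
tool_pos: [0.4523, 0.2166, 0.0555]
ee_rot: [-3.141, -0.0, 0.158]
wrist_force: [-2.7, -0.7, 2.3]
width: 0.0005
finger_force: 1.3
```

Freed and moving lightly; continuing.

>>> arm_command(targets=[0,0,0,1,0,0,1,0,0,0,2,0,0,1,0,0,0,3,0,0,1,0,0,0,4,0,0,1,0,0,0,5,0,0,1,0,0,0,6,0,0,1,0,0,0,6,0,0,1])

```text
time: 14.9
tool_pos: [0.4584, 0.2174, 0.0554]
ee_rot: [3.141, -0.001, 0.158]
wrist_force: [-1.7, 0.4, 2.3]
width: 0.0005
finger_force: 1.0
```

```bash
python3 -c "
from h import *
state(); posts()"
```

```text
t 14.9 tray [-0.029   0.0951] z 0.0554 f [-1.7  0.4  2.3]
post 0.095 109 xy [-0.0175  0.0994] zmax 0.075
```

>>> arm_command(targets=[0,0,0,1,0,0,1,0,0,0,2,0,0,1,0,0,0,3,0,0,1,0,0,0,3,0,0,1])

```text
time: 15.35
tool_pos: [0.4611, 0.2177, 0.0554]
ee_rot: [3.141, 0.0, 0.158]
wrist_force: [-3.1, -1.0, 1.7]
width: 0.0004
finger_force: 1.4
```

>>> arm_command(targets=[0,0,0,1,0,0,1,0,0,0,2,0,0,1,0,0,0,3,0,0,1,0,0,0,3,0,0,1])

```text
time: 15.75
tool_pos: [0.4629, 0.218, 0.0553]
ee_rot: [3.141, 0.003, 0.158]
wrist_force: [-6.2, -1.7, 3.6]
width: 0.0005
finger_force: 3.1
```

>>> arm_command(targets=[0,0,0,-6,0,0,1,0,0,0,-16,0,-5,1,0,0,0,-24,0,-25,1,0,0,0,-24,40,-30,1,0,0,0,-24,85,-30,1,0,0,0,-24,130,-30,1,0,0,0,-24,170,-30,1,0,0,0,-24,188,-25,1,0,0,0,-24,188,-10,1,0,0,0,-24,188,0,1,0,0,0,-22,188,0,1,0,0,0,-18,188,0,1,0,0,0,-15,188,0,1,0,0,0,-13,188,0,1,0,0,0,-12,188,0,1,0,0,0,-11,188,0,1,0,0,0,-10,188,0,1,0,0,0,-9,188,0,1,0,0,0,-9,188,0,1])

```text
time: 17.65
tool_pos: [0.4847, 0.0312, 0.0554]
ee_rot: [3.141, 0.0, 0.158]
wrist_force: [0.1, 0.3, 0.1]
width: 0.0003
finger_force: 0.0
```

```bash
python3 -c "
from h import *
state(); posts()"
```

```text
t 17.65 tray [-0.0323 -0.0929] z 0.0554 f [0.1 0.3 0.1]
post 0.095 52 xy [-0.0093  0.0979] zmax 0.071
post -0.095 76 xy [-0.02   -0.0911] zmax 0.074
```

>>> arm_command(targets=[0,0,0,1,0,0,1,0,0,0,2,0,0,1,0,0,0,3,0,0,1,0,0,0,4,0,0,1,0,0,0,5,0,0,1,0,0,0,6,0,0,1,0,0,0,7,0,0,1,0,0,0,8,0,0,1,0,0,0,8,0,0,1])

```text
time: 18.6
tool_pos: [0.4929, 0.0325, 0.0554]
ee_rot: [3.142, -0.001, 0.158]
wrist_force: [-0.8, 0.2, 0.7]
width: 0.0006
finger_force: 0.6
```

>>> arm_command(targets=[0,0,0,1,0,0,1,0,0,0,2,0,0,1,0,0,0,3,0,0,1,0,0,0,4,0,0,1,0,0,0,5,0,0,1,0,0,0,6,0,0,1,0,0,0,6,0,0,1])

```text
time: 19.3
tool_pos: [0.4988, 0.0334, 0.0555]
ee_rot: [3.141, -0.001, 0.158]
wrist_force: [-1.6, -0.9, -0.6]
width: 0.0003
finger_force: 0.6
```

>>> arm_command(targets=[0,0,0,1,0,0,1,0,0,0,2,0,0,1,0,0,0,3,0,0,1,0,0,0,4,0,0,1,0,0,0,4,0,0,1])

```text
time: 19.8
tool_pos: [0.5016, 0.0337, 0.0554]
ee_rot: [3.141, 0.002, 0.158]
wrist_force: [-4.5, -3.3, 2.1]
width: 0.0004
finger_force: 2.4
```

```bash
python3 -c "
from h import *
state(); posts()"
```

```text
t 19.8 tray [-0.0152 -0.0931] z 0.0554 f [-4.5 -3.3  2.1]
post 0.095 47 xy [-0.0061  0.0986] zmax 0.071
post -0.095 89 xy [-0.0046 -0.0898] zmax 0.075
```

>>> arm_command(targets=[0,0,0,-6,0,0,1,0,0,0,-16,0,-5,1,0,0,0,-24,0,-25,1,0,0,0,-24,-45,-30,1,0,0,0,-24,-90,-30,1,0,0,0,-24,-135,-30,1,0,0,0,-24,-175,-30,1,0,0,0,-24,-188,-20,1,0,0,0,-24,-188,0,1,0,0,0,-22,-188,0,1,0,0,0,-18,-188,0,1,0,0,0,-14,-188,0,1,0,0,0,-12,-188,0,1,0,0,0,-10,-188,0,1,0,0,0,-8,-188,0,1,0,0,0,-6,-188,0,1,0,0,0,-4,-188,0,1,0,0,0,-2,-188,0,1,0,0,0,0,-188,0,1,0,0,0,0,-188,0,1])

```text
time: 21.85
tool_pos: [0.473, 0.2199, 0.0555]
ee_rot: [-3.141, -0.0, 0.158]
wrist_force: [-1.8, -0.6, 1.4]
width: 0.0005
finger_force: 1.1
```

>>> arm_command(targets=[0,0,0,1,0,0,1,0,0,0,2,0,0,1,0,0,0,3,0,0,1,0,0,0,4,0,0,1,0,0,0,5,0,0,1,0,0,0,6,0,0,1,0,0,0,7,0,0,1,0,0,0,7,0,0,1])

```text
time: 22.65
tool_pos: [0.48, 0.2208, 0.0555]
ee_rot: [3.141, -0.0, 0.158]
wrist_force: [-3.6, -0.2, 1.7]
width: 0.0001
finger_force: 1.4
```

>>> arm_command(targets=[0,0,0,-6,0,0,1,0,0,0,-16,0,-5,1,0,0,0,-24,0,-25,1,0,0,0,-24,45,-30,1,0,0,0,-24,90,-30,1,0,0,0,-24,135,-30,1,0,0,0,-24,175,-30,1,0,0,0,-24,188,-20,1,0,0,0,-24,188,0,1,0,0,0,-22,188,0,1,0,0,0,-18,188,0,1,0,0,0,-14,188,0,1,0,0,0,-11,188,0,1,0,0,0,-9,188,0,1,0,0,0,-7,188,0,1,0,0,0,-5,188,0,1,0,0,0,-3,188,0,1,0,0,0,-1,188,0,1,0,0,0,1,188,0,1,0,0,0,1,188,0,1])

```text
time: 24.65
tool_pos: [0.5108, 0.0352, 0.0555]
ee_rot: [3.141, -0.001, 0.158]
wrist_force: [-1.8, -0.8, 1.5]
width: 0.0005
finger_force: 0.9
```

>>> arm_command(targets=[0,0,0,1,0,0,1,0,0,0,2,0,0,1,0,0,0,3,0,0,1,0,0,0,4,0,0,1,0,0,0,5,0,0,1,0,0,0,6,0,0,1,0,0,0,7,0,0,1,0,0,0,7,0,0,1])

```text
time: 25.45
tool_pos: [0.5174, 0.0363, 0.0554]
ee_rot: [3.141, -0.0, 0.158]
wrist_force: [-2.7, -1.0, 2.3]
width: 0.0003
finger_force: 1.5
```

```bash
python3 -c "
from h import *
state(); posts()"
```

```text
t 25.45 tray [ 0.0008 -0.093 ] z 0.0554 f [-2.7 -1.   2.3]
post 0.095 51 xy [0.0106 0.0983] zmax 0.071
post -0.095 88 xy [ 0.0117 -0.0907] zmax 0.074
```

>>> arm_command(targets=[0,0,0,-6,0,0,1,0,0,0,-16,0,-5,1,0,0,0,-24,0,-25,1,0,0,0,-24,-45,-30,1,0,0,0,-24,-90,-30,1,0,0,0,-24,-135,-30,1,0,0,0,-24,-175,-30,1,0,0,0,-24,-188,-20,1,0,0,0,-24,-188,0,1,0,0,0,-22,-188,0,1,0,0,0,-18,-188,0,1,0,0,0,-14,-188,0,1,0,0,0,-11,-188,0,1,0,0,0,-9,-188,0,1,0,0,0,-7,-188,0,1,0,0,0,-5,-188,0,1,0,0,0,-3,-188,0,1,0,0,0,-1,-188,0,1,0,0,0,1,-188,0,1,0,0,0,1,-188,0,1])

```text
time: 27.5
tool_pos: [0.4892, 0.2225, 0.0554]
ee_rot: [-3.141, -0.001, 0.158]
wrist_force: [-2.0, 0.1, 1.5]
width: 0.0004
finger_force: 0.8
```

>>> arm_command(targets=[0,0,0,1,0,0,1,0,0,0,2,0,0,1,0,0,0,3,0,0,1,0,0,0,4,0,0,1,0,0,0,5,0,0,1,0,0,0,6,0,0,1,0,0,0,6,0,0,1])

```text
time: 28.2
tool_pos: [0.4947, 0.2232, 0.0554]
ee_rot: [3.142, 0.0, 0.158]
wrist_force: [-3.0, -0.7, 2.3]
width: 0.0003
finger_force: 1.5
```

>>> arm_command(targets=[0,0,0,-6,0,0,1,0,0,0,-16,0,-5,1,0,0,0,-24,0,-25,1,0,0,0,-24,45,-30,1,0,0,0,-24,90,-30,1,0,0,0,-24,135,-30,1,0,0,0,-24,175,-30,1,0,0,0,-24,188,-20,1,0,0,0,-24,188,0,1,0,0,0,-22,188,0,1,0,0,0,-18,188,0,1,0,0,0,-14,188,0,1,0,0,0,-11,188,0,1,0,0,0,-9,188,0,1,0,0,0,-7,188,0,1,0,0,0,-5,188,0,1,0,0,0,-3,188,0,1,0,0,0,-1,188,0,1,0,0,0,0,188,0,1,0,0,0,0,188,0,1])

```text
time: 30.2
tool_pos: [0.5241, 0.0372, 0.0555]
ee_rot: [3.141, 0.0, 0.158]
wrist_force: [-2.5, -1.4, 2.5]
width: 0.0
finger_force: 1.5
```

```bash
python3 -c "
from h import *
state(); posts()"
```

```text
t 30.2 tray [ 0.0076 -0.0932] z 0.0555 f [-2.5 -1.4  2.5]
post 0.095 49 xy [0.0234 0.0977] zmax 0.07
post -0.095 74 xy [ 0.02  -0.091] zmax 0.074
```

>>> arm_command(targets=[0,0,0,1,0,0,1,0,0,0,2,0,0,1,0,0,0,3,0,0,1,0,0,0,4,0,0,1,0,0,0,4,0,0,1])

```text
time: 30.75
tool_pos: [0.5261, 0.0375, 0.0554]
ee_rot: [3.141, 0.005, 0.158]
wrist_force: [-7.9, -3.4, 6.1]
width: 0.0005
finger_force: 4.4
```

>>> arm_command(targets=[0,0,0,0,0,-1,1,0,0,0,0.5,0,-1.5,1,0,0,0,0.5,0,-1.5,1])

```text
time: 31.05
tool_pos: [0.5261, 0.0376, 0.0556]
ee_rot: [3.141, 0.006, 0.158]
wrist_force: [-6.5, -2.9, 1.9]
width: 0.0005
finger_force: 3.7
```

>>> arm_command(targets=[0,0,0,0.5,0,0,1,0,0,0,1,0,-0.3,1,0,0,0,1,0,-0.3,1])

```text
time: 31.35
tool_pos: [0.5261, 0.0376, 0.0556]
ee_rot: [3.141, 0.009, 0.158]
wrist_force: [-8.4, -3.9, 2.2]
width: 0.0006
finger_force: 4.6
```

>>> arm_command(targets=[0,0,0,0.7,0,-0.2,1,0,0,0,1.2,0,-0.4,1,0,0,0,1.2,0,-0.4,1])

```text
time: 31.65
tool_pos: [0.5262, 0.0376, 0.0556]
ee_rot: [3.141, 0.011, 0.158]
wrist_force: [-11.2, -3.7, 2.7]
width: 0.0005
finger_force: 5.7
```

```bash
python3 -c "
from h import *
state(); posts()"
```

```text
t 31.65 tray [ 0.0097 -0.0931] z 0.0556 f [-11.2  -3.7   2.7]
post 0.095 48 xy [0.0244 0.0985] zmax 0.073
post -0.095 68 xy [ 0.021 -0.091] zmax 0.074
```

>>> arm_command(targets=[0,0,0,-6,0,0,1,0,0,0,-16,0,-5,1,0,0,0,-26,0,-25,1,0,0,0,-26,-45,-30,1,0,0,0,-26,-90,-30,1,0,0,0,-26,-135,-30,1,0,0,0,-26,-175,-30,1,0,0,0,-26,-188,-20,1,0,0,0,-26,-188,1,1,0,0,0,-24,-188,1,1,0,0,0,-18,-188,1,1,0,0,0,-14,-188,1,1,0,0,0,-12,-188,1,1,0,0,0,-10,-188,1,1,0,0,0,-8,-188,1,1,0,0,0,-6,-188,1,1,0,0,0,-5,-188,1,1,0,0,0,-4,-188,1,1,0,0,0,-3,-188,1,1,0,0,0,-3,-188,1,1])

```text
time: 33.7
tool_pos: [0.4969, 0.2236, 0.0566]
ee_rot: [3.141, 0.003, 0.158]
wrist_force: [-5.6, -0.7, 4.9]
width: 0.0006
finger_force: 2.7
```

```bash
python3 -c "
from h import *
state(); posts()"
```

```text
t 33.7 tray [0.01   0.0952] z 0.0566 f [-5.6 -0.7  4.9]
post 0.095 109 xy [0.0206 0.0991] zmax 0.075
```

>>> arm_command(targets=[0,0,0,0.5,0,-1,1,0,0,0,1,0,-1,1,0,0,0,1.5,0,-1.2,1,0,0,0,1.5,0,-1.2,1])

```text
time: 34.15
tool_pos: [0.497, 0.2236, 0.0568]
ee_rot: [3.141, 0.006, 0.158]
wrist_force: [-6.5, -1.9, 2.0]
width: 0.0004
finger_force: 3.4
```

>>> arm_command(targets=[0,0,0,1,0,-0.3,1,0,0,0,2,0,-0.6,1,0,0,0,2,0,-0.6,1])

```text
time: 34.45
tool_pos: [0.4972, 0.2236, 0.0568]
ee_rot: [3.141, 0.011, 0.158]
wrist_force: [-9.6, -1.8, 3.0]
width: 0.0005
finger_force: 5.1
```

>>> arm_command(targets=[0,0,0,1,0,-0.4,1,0,0,0,2,0,-0.8,1,0,0,0,2,0,-0.8,1])

```text
time: 34.75
tool_pos: [0.4975, 0.2237, 0.0569]
ee_rot: [3.141, 0.015, 0.158]
wrist_force: [-13.4, -2.5, 2.8]
width: 0.0005
finger_force: 6.6
```

>>> arm_command(targets=[0,0,0,-6,0,0,1,0,0,0,-20,0,-5,1,0,0,0,-40,0,-40,1,0,0,0,-80,30,-70,1,0,0,0,-125,50,-90,1,0,0,0,-160,50,-90,1,0,0,0,-160,50,-90,1,0,0,0,-160,50,-90,1])

```text
time: 35.55
tool_pos: [0.3542, 0.1502, 0.15]
ee_rot: [-3.141, -0.005, 0.158]
wrist_force: [0.0, 0.9, -0.2]
width: 0.0008
finger_force: 0.0
```

Run:
```python
from h import *
state(); posts()
t=snap('top'); s=snap('side'); pickle.dump((t,s),open('e.pkl','wb'))
a=cv2.resize(t['color'][205:325,300:470],None,fx=2.6,fy=2.6); b=cv2.resize(s['color'][175:279,310:410],None,fx=3,fy=3)
cv2.imwrite('pics/e.png',np.hstack([a,b])[...,::-1])
P=pts(t)[200:330,295:475].reshape(-1,3); q=np.array([tt(p) for p in P]); z=P[:,2]
for y0 in(-.1,-.05,0,.05,.1):
    mm=(abs(q[:,1]-y0)<.015)&(z>.044)&(z<.052)&(abs(q[:,0])<.068); print(y0,np.percentile(q[mm,0],[1,3,97,99]).round(4))
```

```text
t 35.55 tray [-0.1424  0.0452] z 0.15 f [ 0.   0.9 -0.2]
post 0.095 53 xy [0.025  0.0978] zmax 0.072
post -0.095 39 xy [ 0.025  -0.0925] zmax 0.07
-0.1 [-0.0138 -0.0122  0.0643  0.0661]
-0.05 [-0.0137 -0.0119  0.065   0.0666]
0 [-0.0135 -0.012   0.065   0.0667]
0.05 [-0.0133 -0.0118  0.0653  0.0669]
0.1 [-0.0132 -0.0118  0.0645  0.0668]
```

View pics/e.png

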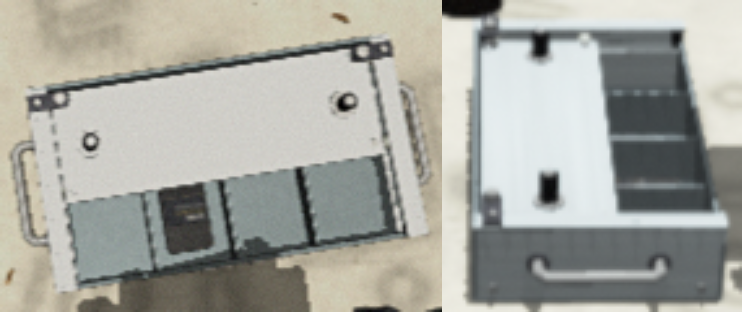

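Run:
```python
from h import *
t,s=pickle.load(open('e.pkl','rb')); t0=pickle.load(open('top0.pkl','rb'))
def edge(t,y0):
    # plate front/back edges on plane z=.048, brightness profile along tray x
    xs=np.arange(-.085,.085,.0005); out=[]
    Ti=np.linalg.inv(t['T']); g=cv2.cvtColor(t['color'],cv2.COLOR_RGB2GRAY).astype(np.float32); acc=0
    for y in np.arange(y0-.01,y0+.01,.001):
        w=np.array([[*tw(x,y),.048,1] for x in xs]); c=(w@Ti.T)
        u=(c[:,0]/c[:,2]*t['fx']+t['cx']).astype(np.float32); v=(c[:,1]/c[:,2]*t['fy']+t['cy']).astype(np.float32)
        acc=acc+cv2.remap(g,u[None],v[None],1)[0]
    return xs,acc/20
for n,im in(('t0',t0),('now',t)):
  for y0 in(-.06,.03,.075):
    xs,a=edge(im,y0); d=np.gradient(cv2.GaussianBlur(a[None],(5,1),1)[0]); i=np.argsort(-abs(d)); pk=[]
    for k in i:
        if all(abs(xs[k]-p[0])>.003 for p in pk): pk.append((xs[k].round(4),d[k].round(0)))
        if len(pk)==5: break
    print(n,y0,[(float(a*1000),float(b)) for a,b in sorted(pk)])
def blob(im,x0,y0,x1,y1,th=90):
    m=(im['color'][y0:y1,x0:x1].max(2)<th); v,u=np.nonzero(m); return u.mean()+x0,v.mean()+y0,len(u)
for b in((328,251,341,268),(426,236,439,252)):
    r=blob(t,*b); print(r,tt(ray(t,r[0],r[1],.063)))
```

```text
t0 -0.06 [(-73.0, -14.0), (-66.0, 16.0), (15.0, -13.0), (63.5, -18.0), (71.0, 16.0)]
t0 0.03 [(-70.0, 16.0), (-66.0, 14.0), (14.5, -15.0), (63.5, -19.0), (71.5, 18.0)]
t0 0.075 [(-70.0, 15.0), (-66.5, 13.0), (14.5, -19.0), (64.0, -17.0), (71.5, 16.0)]
now -0.06 [(-73.0, -16.0), (-13.5, 19.0), (67.5, -32.0), (71.0, 19.0), (75.0, 11.0)]
now 0.03 [(-67.5, 15.0), (-62.5, -18.0), (-14.0, 28.0), (67.5, -34.0), (71.5, 20.0)]
now 0.075 [(-70.0, 13.0), (-13.0, 16.0), (68.0, -29.0), (71.5, 18.0), (76.0, 11.0)]
(np.float64(333.8), np.float64(259.6666666666667), 15) [0.02589714 0.09571008]
(np.float64(432.2692307692308), np.float64(244.34615384615384), 26) [ 0.02544763 -0.09305695]
```

The cover looks square and close to home. The front edge is at −13.5 mm and the posts at about 25.5, in a frame that may be 1–2 mm off. I'll press each pull to its stop to confirm.

>>> arm_command(targets=[0,0,0,30,40,0,1,0,0,0,70,85,0,1,0,0,0,105,120,0,1,0,0,0,130,138,20,1,0,0,0,130,138,60,1,0,0,0,130,138,92,1,0,0,0,130,138,92,1,0,0,0,138,138,92,1,0,0,0,146,138,92,1,0,0,0,152,138,92,1,0,0,0,154,138,92,1,0,0,0,155,138,91.5,1,0,0,0,156,138,91,1,0,0,0,157,138,90.5,1,0,0,0,157,138,90.5,1])

```text
time: 37.2
tool_pos: [0.5265, 0.0377, 0.0595]
ee_rot: [3.141, 0.01, 0.158]
wrist_force: [-12.0, -2.3, 4.9]
width: 0.0002
finger_force: 5.9
```

>>> arm_command(targets=[0,0,0,0.5,0,-0.7,1,0,0,0,1,0,-1.2,1,0,0,0,1.5,0,-1.5,1,0,0,0,1.5,0,-1.5,1])

```text
time: 37.6
tool_pos: [0.5266, 0.0378, 0.0598]
ee_rot: [3.141, 0.013, 0.158]
wrist_force: [-12.4, -3.4, 1.9]
width: 0.0003
finger_force: 6.4
```

>>> arm_command(targets=[0,0,0,0.7,0,-0.3,1,0,0,0,1.4,0,-0.6,1,0,0,0,2,0,-0.8,1,0,0,0,2,0,-0.8,1])

```text
time: 38.0
tool_pos: [0.5269, 0.0378, 0.0601]
ee_rot: [3.141, 0.017, 0.158]
wrist_force: [-15.2, -3.8, 4.0]
width: 0.0005
finger_force: 8.0
```

>>> arm_command(targets=[0,0,0,0.4,0,-0.6,1,0,0,0,0.8,0,-0.9,1,0,0,0,0.8,0,-0.9,1])

```text
time: 38.3
tool_pos: [0.5272, 0.0379, 0.0608]
ee_rot: [3.141, 0.018, 0.158]
wrist_force: [-15.5, -4.7, 2.5]
width: 0.0008
finger_force: 8.3
```

>>> arm_command(targets=[0,0,0,0.4,0,-0.4,1,0,0,0,0.9,0,-0.7,1,0,0,0,0.9,0,-0.7,1])

```text
time: 38.6
tool_pos: [0.5273, 0.0379, 0.0609]
ee_rot: [3.141, 0.02, 0.158]
wrist_force: [-17.2, -4.0, 2.3]
width: 0.0008
finger_force: 8.8
```

```bash
python3 -c "
from h import *
state(); posts()"
```

```text
t 38.6 tray [ 0.0108 -0.093 ] z 0.0609 f [-17.2  -4.    2.3]
post 0.095 50 xy [0.0253 0.0981] zmax 0.073
post -0.095 80 xy [ 0.0232 -0.0912] zmax 0.074
```

The right end holds at 17.7 N, so it is against its stop. Now the left.

>>> arm_command(targets=[0,0,0,-8,0,0,1,0,0,0,-20,0,-5,1,0,0,0,-30,0,-25,1,0,0,0,-30,-45,-30,1,0,0,0,-30,-90,-30,1,0,0,0,-30,-135,-30,1,0,0,0,-30,-175,-30,1,0,0,0,-30,-188,-20,1,0,0,0,-30,-188,4,1,0,0,0,-28,-188,4,1,0,0,0,-20,-188,4,1,0,0,0,-14,-188,4,1,0,0,0,-10,-188,4,1,0,0,0,-8,-188,4,1,0,0,0,-6,-188,3.5,1,0,0,0,-5,-188,3,1,0,0,0,-4,-188,2.5,1,0,0,0,-3,-188,2,1,0,0,0,-3,-188,2,1])

```text
time: 40.55
tool_pos: [0.4978, 0.223, 0.0598]
ee_rot: [3.14, 0.013, 0.157]
wrist_force: [-12.4, -2.4, 5.7]
width: 0.0002
finger_force: 6.2
```

>>> arm_command(targets=[0,0,0,0.5,0,-1,1,0,0,0,1,0,-1.8,1,0,0,0,1.5,0,-2,1,0,0,0,1.5,0,-2,1])

```text
time: 40.95
tool_pos: [0.4981, 0.223, 0.0605]
ee_rot: [3.14, 0.016, 0.158]
wrist_force: [-12.7, -2.8, 2.2]
width: 0.0005
finger_force: 6.4
```

>>> arm_command(targets=[0,0,0,0.7,0,-0.4,1,0,0,0,1.5,0,-0.9,1,0,0,0,2.2,0,-1.3,1,0,0,0,2.2,0,-1.3,1])

```text
time: 41.35
tool_pos: [0.4985, 0.2231, 0.0611]
ee_rot: [3.14, 0.02, 0.158]
wrist_force: [-15.0, -2.9, 2.0]
width: 0.0
finger_force: 7.9
```

>>> arm_command(targets=[0,0,0,0.7,0,-0.4,1,0,0,0,1.3,0,-0.8,1,0,0,0,1.3,0,-0.8,1])

```text
time: 41.65
tool_pos: [0.4986, 0.2231, 0.0612]
ee_rot: [3.14, 0.023, 0.158]
wrist_force: [-16.9, -2.4, 1.7]
width: 0.0008
finger_force: 8.6
```

The left end is rigid at 17 N as well. Backing away for a last check.

>>> arm_command(targets=[0,0,0,-8,0,0,1,0,0,0,-24,0,-5,1,0,0,0,-44,0,-40,1,0,0,0,-84,30,-70,1,0,0,0,-125,50,-90,1,0,0,0,-160,50,-90,1,0,0,0,-160,50,-90,1,0,0,0,-160,50,-90,1])

```text
time: 42.45
tool_pos: [0.3584, 0.1507, 0.1559]
ee_rot: [-3.141, -0.005, 0.157]
wrist_force: [0.3, -1.0, -0.2]
width: 0.0004
finger_force: 0.0
```

Run:
```python
from h import *
state(); posts()
t=snap('top')
for b in((328,251,341,268),(426,236,439,252)):
    x0,y0,x1,y1=b; v,u=np.nonzero(t['color'][y0:y1,x0:x1].max(2)<90); print(tt(ray(t,u.mean()+x0,v.mean()+y0,.063)).round(4))
P=pts(t)[200:330,295:475].reshape(-1,3); q=np.array([tt(p) for p in P]); z=P[:,2]
for y0 in(-.1,-.05,0,.05,.1):
    mm=(abs(q[:,1]-y0)<.015)&(z>.044)&(z<.052)&(abs(q[:,0])<.068); print(y0,np.percentile(q[mm,0],[1,3]).round(4))
```

```text
t 42.45 tray [-0.1382  0.045 ] z 0.1559 f [ 0.3 -1.  -0.2]
post 0.095 52 xy [0.025 0.098] zmax 0.072
post -0.095 41 xy [ 0.0249 -0.0926] zmax 0.071
[0.0262 0.0954]
[ 0.0254 -0.0931]
-0.1 [-0.0139 -0.0125]
-0.05 [-0.0137 -0.0121]
0 [-0.0136 -0.0121]
0.05 [-0.0134 -0.0118]
0.1 [-0.0132 -0.012 ]
```

```bash
python3 -c "
from bench import robot
print(robot.close_job())"
```

```text
the job is handed in; nothing more can be done
None
```

The job is handed in, but the hand-in gave no verdict: the loupe was upright in the back right well when last seen (it is now under the cover), and both cover ends held rigid at about 17 N, which I take as their stops; the images put the pulls at tray x 25–26 mm against 28 mm home, in a frame I judge 1–2 mm off.

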